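# Tip brass nuts into a lidded parts dish

## Robot

A 6-joint arm with a two-finger parallel gripper is mounted at the origin on the work surface. World frame = base frame: x ahead of the robot, y to its left, z up, the work surface at z = 0. Lengths are in m, angles in rad, forces in N, time in s.
With the tool pointing down it reaches from about 0.425 to 0.95 m from the base axis. Payload 14.7 kg.
Tool frame: the origin (TCP) lies midway between the tips of the shut fingers; the grasp point (between the pads) lies 19 mm behind it; z points along the fingers, y is the line along which they close (so a half turn about z gives the same grasp; the last joint's range is limited). The gripper opens to 85 mm and grips with 20 to 120 N. Pads are 22 mm wide; open, the fingers measure 114 mm over their backs; the gripper's body (76 mm by 85 mm) begins 54 mm behind the grasp point. The pads swing forward as they close: fully open they stand 13 mm farther back than shut.
Start: joints at [1.207, 0.48, 1.596, -0, 1.065, -0.047], TCP at [0.202, 0.618, 0.231] pointing down, gripper open.
Joint ranges: [-2.75, 2.75], [-0.82, 2.05], [0.23, 2.67], [-1.56, 4.7], [0.09, 2.69], [-2.92, 2.92]. Speed limits (rad/s): [1.89, 1.89, 2.39, 3.01, 3.01, 3.01].

## Interface

Orientations are given as [roll, pitch, yaw] about the fixed x, y, z axes, in that order (R = Rz(yaw) Ry(pitch) Rx(roll)).
In Python, from bench import manip gives the robot as it stands. Calls block until the motion is done:
- manip.move_to(position, orientation): joint-space move of the TCP to a pose.
- manip.servo_line(position, rotation=None, velocity=0.15): straight line of the TCP; rotation=None keeps the orientation; velocity is the mean speed in m/s.
- manip.movej(angles): joint-space move.
- manip.open_gripper() and manip.grasp(grasp_force=None): open the fingers fully, or close them until they stop; grasp_force is the grip in N (None keeps the last).
- manip.dwell(seconds).
- manip.inverse_kinematics(position, orientation): joint angles nearest the present ones, or None.
- manip.get_obs(): the state.
- manip.camera(name): name is "side" or "top"; returns a dict with "frame" (420x560x3 uint8, blue, green, red), "K" (3x3 intrinsics, pixels), "dist_coeffs" ([k1, k2, p1, p2, k3] as OpenCV has them; the pictures are not rectified), "R" (3x3) and "t" (3): a world point X has camera coordinates R X + t. Camera axes: x right, y down, z forward; pixel columns grow to the right and rows downward; lengths in m; the calibration is good to about 2 mm. A picture is of the moment at which its call begins. There is no depth.
A pose or a line that the arm cannot do raises manip.PlanningError and nothing moves.
- manip.finish_job(): hands the job in; it is judged then, once.
The state is a dict: "clock": time; "qpos": joint angles; "joint_vel": joint speeds; "effort": joint torques, N m; "position": TCP position; "eef_rot": TCP orientation; "force": force on the tool from outside, world axes, zero at the start; "torque": the same for the moment, N m; "gripper_width": finger opening in m; "gripper_force": force on a finger pad.
Only numpy, scipy, OpenCV 4.12 (cv2) and the standard library are available. Lean on these libraries where they do the work, as an engineer would, in place of code of your own. Each camera call takes 0.05 s, during which the arm holds its last target. There are 200 camera calls.

## Task

Empty the three brass nuts from the red tipping tray into the round steel dish. First raise the orange lid by its black fin, the fin's edge well up while the opposite edge still rests on the dish, then carry it low (never more than 10 cm above the bench) and lay it right way up in the middle of the cork mat; next lower the yellow end gate all the way, and only then lift the tray by its rear bar until all the nuts have slid out over the gate into the dish, and lower it under control, not letting it slam, back to level with the gate left down. Finally put the lid back on the dish, centred and fully down, without ever dropping it, and leave the other things on the bench where they are.

Things in the scene. Friction and masses are not known exactly. Their poses are not given: they have to be found in the camera images.
- stand: fixed steel and wood stand of the tipping tray, 170 x 120 base plate. Origin on the bench directly under the tray's tipping axis; +x points level out of the gate end towards the dish, z up
- tray (a joint): tipping of the red tray (0 = level, 1.0 rad = end stop; growing = the rear bar goes up and the gate end swings forward and down). Axis is level, along the stand's y, through point tray_pivot, 30 mm above the bench. The tray falls back to level under its own weight (about 2 to 3 N at the bar). Tray 130 long (stand x -130 to 0), 90 wide, walls 4 thick and 24 high, floor top 37 above the tipping axis (67 above the bench when level)
- tray_pivot (a point): point on the tray's tipping axis, middle of the width; its axes turn with the tray (those of the stand when level)
- tray_bar (a point): middle of the tray's rear lifting bar: a round steel bar 10 thick and 80 long across the tray (along y), 43 behind the outside of the rear wall, 175 behind and 55 above the tipping axis (85 above the bench when level); axes turn with the tray
- gate (a joint): yellow end gate of the tray, a plate 82 wide, 24 high, 4 thick hinged along its lower edge at the tray floor: 0 (start, up to 0.15) = upright and shut, 1.57 = all the way down, level with the tray floor and sticking 24 straight out of the end (end stop). The hinge is a little stiff (about 1 to 1.5 N at the gate's top edge) and stays where it is left; the gate can be pushed outwards from inside the tray and then pressed down from above. The nuts start at least 45 mm from it
- gate_hinge (a point): middle of the gate's hinge line, at the height of the tray floor's top; axes turn with the tray, +x out of the gate end
- dish: loose round steel dish, 104 outside diameter, 20 high, wall and bottom 3, 0.4 kg. Origin: centre of its underside. Stands 86 mm out from the tipping axis, where the tipped tray empties
- lid: loose round orange plastic lid, 116 diameter, 11 high: top 3 thick, skirt 2 thick reaching 8 down round the outside of the dish with 4 clearance all round. Origin: centre of the skirt's lower edge (12 above the bench when closed); z up; +x points to the fin. About 70 g
- lid_fin (a point): centre of the lid's black grip fin: an upright block standing on the lid's top near its edge, 24 long along the lid's radius, 10 thick across it, top 24 above the lid's top. The point is 42 from the lid's centre along its +x and 23.5 above the skirt's lower edge (12.5 above the lid's top)
- lid_heel (a point): point of the skirt's lower edge opposite the fin, 58 from the lid's centre
- mat: cork mat, fixed, 180 x 180 x 4; origin at the centre of its underside on the bench
- nut0_center (a point): centre of a brass hexagon nut, 20 over its corners, 8 high, starting in the red tray
- nut1_center (a point): centre of a brass hexagon nut, 20 over its corners, 8 high, starting in the red tray
- nut2_center (a point): centre of a brass hexagon nut, 20 over its corners, 8 high, starting in the red tray
- screwdriver: bystander: red screwdriver lying on the right
- tape: bystander: yellow and black tape measure, 65 x 35 x 62, beyond the dish
- glue: bystander: yellow bottle, 150 tall, on the right
- pencil: bystander: yellow pencil, 170 long, near the robot on its left
- bucket: bystander: small red open pot, 110 wide, 90 tall, on the left
Mind the look-alikes: they are no part of the job. What is meant by the lid is not green, and is the larger of those in its own colour. What is shaped like the stand but white is not meant.

How it is judged:
By the outcome, as a careful person would: the job done as asked, in the order asked, and still so for the second after the job is handed in, with the robot touching nothing.
It also fails if it takes over 72 s, if anything falls off the work surface, if the arm or the gripper's body presses on something with over 40 N, if the wrist force passes 120 N, or if a joint passes its speed limit or range.

## Working session

There is one attempt and no reset: what is moved stays moved. The work goes in short steps, each a Python script; the robot and the scene stay as the last script left them, time stands still between calls to the robot, and variables do not carry over. Pictures are saved under pics/ and viewed, at most 10 in all, crops included, and the job is handed in when it is done.

```bash
mkdir -p pics; ls
python3 - <<'E'
from bench import manip
import cv2
for n in ("top","side"):
    c=manip.camera(n); cv2.imwrite(f"pics/{n}0.png",c["frame"])
    print(n,c["K"],c["dist_coeffs"],c["R"],c["t"])
print(manip.get_obs())
E
```

```text
pics
top [[389.793447     0.         287.42707932]
 [  0.         389.793447   207.95939289]
 [  0.           0.           1.        ]] [-0.10887425  0.          0.          0.          0.        ] [[-0.00437048 -0.99951056  0.03097639]
 [-0.99767047  0.00224941 -0.0681805 ]
 [ 0.06807745 -0.03120222 -0.997192  ]] [-0.059891    0.49091235  1.16341869]
side [[473.28883188   0.         280.96061035]
 [  0.         473.28883188 207.59467094]
 [  0.           0.           1.        ]] [-0.15191718  0.          0.          0.          0.        ] [[ 0.88651917 -0.46206443  0.02408793]
 [-0.26515624 -0.55001503 -0.79194421]
 [ 0.37917797  0.69568666 -0.61011813]] [-0.45070307  0.16281025  1.16142363]
{'clock': 0.1, 'qpos': array([ 1.20738882e+00,  4.80809258e-01,  1.59681840e+00, -2.30254372e-05,
        1.06508978e+00, -4.66220864e-02]), 'joint_vel': array([-0.00042937, -0.0007623 , -0.00097964, -0.00040991, -0.00072303,
       -0.00163197]), 'effort': array([ 1.38834297e-03, -9.52270460e+01, -4.31043720e+01, -1.93307028e-04,
        5.08691242e-03, -2.58635652e-05]), 'position': array([0.20235143, 0.61730659, 0.23070771]), 'eef_rot': array([-3.14046815e+00, -3.23118225e-05,  2.82481838e+00]), 'force': array([-0.0970521 , -0.42568384, -0.16730077]), 'torque': array([-0.03290388,  0.02457666,  0.00875608]), 'gripper_force': 0.0, 'gripper_width': 0.08545586372886436}
```

View pics/top0.png

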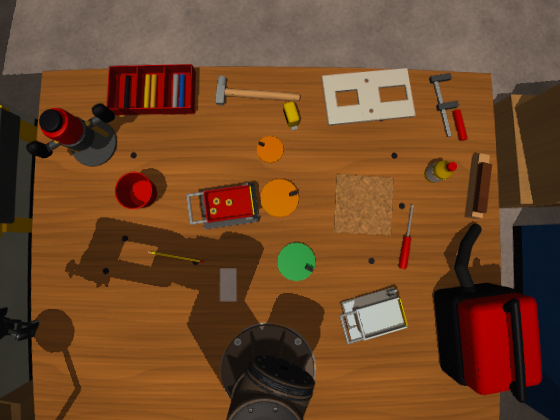

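View pics/side0.png

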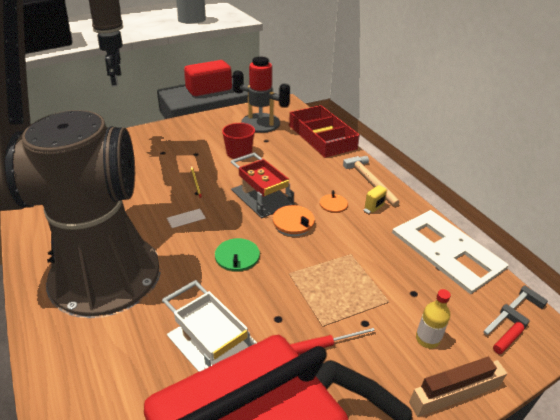

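The top view shows three lids: large orange at (279,198), small orange at (270,149), green at (296,261). The large orange one fits. Of the two trays, red at (225,203) and white at (375,317), the red one is meant. I'll confirm both in enlarged crops.

Run:
```python
import cv2,numpy as np
def crop(src,x0,y0,x1,y1,s,out,g):
    f=cv2.imread(src)[y0:y1,x0:x1]; f=cv2.resize(f,None,fx=s,fy=s,interpolation=cv2.INTER_CUBIC)
    for x in range(-(-x0//g)*g,x1,g):
        cv2.line(f,((x-x0)*s,0),((x-x0)*s,6),(255,255,255),1); cv2.putText(f,str(x),((x-x0)*s+2,16),0,.4,(255,255,255),1)
    for y in range(-(-y0//g)*g,y1,g):
        cv2.line(f,(0,(y-y0)*s),(6,(y-y0)*s),(255,255,255),1); cv2.putText(f,str(y),(8,(y-y0)*s+4),0,.4,(255,255,255),1)
    cv2.imwrite(out,f)
crop("pics/top0.png",180,168,310,238,6,"pics/topc.png",10)
crop("pics/side0.png",225,145,325,240,6,"pics/sidec.png",10)
```

```text
(no output)
```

View pics/topc.png

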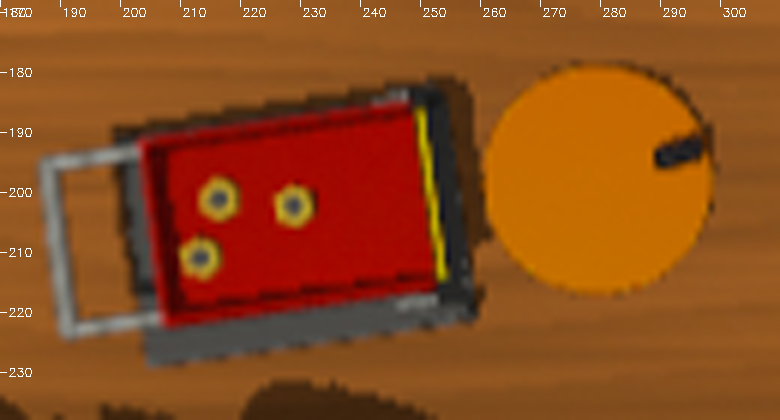

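View pics/sidec.png

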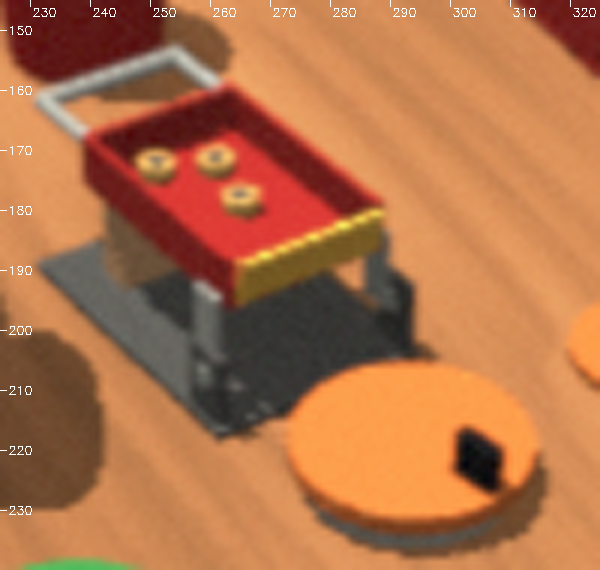

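The crops confirm both: a large orange lid with its black fin at (293,193) on the steel dish, and a red tray with a yellow gate at (251,200), a bar at (189,209) and three nuts. Next I fit the poses with both cameras.

```bash
cat > h.py <<'E'
import numpy as np, cv2
from bench import manip
from scipy.optimize import least_squares
def proj(c,P):
    return cv2.projectPoints(np.atleast_2d(P).astype(float),cv2.Rodrigues(c["R"])[0],c["t"],c["K"],c["dist_coeffs"])[0][:,0]
def orange(f,x0,y0,x1,y1):
    h=cv2.cvtColor(f,cv2.COLOR_BGR2HSV); m=cv2.inRange(h,(8,190,150),(19,255,255))
    k=np.zeros_like(m); k[y0:y1,x0:x1]=m[y0:y1,x0:x1]
    n,l,s,_=cv2.connectedComponentsWithStats(k); i=1+s[1:,4].argmax(); return (l==i).astype(np.uint8)
def lid_center(ms,cs,z):
    "centre (x,y) of lid whose skirt edge is at z: match hull extents"
    a=np.linspace(0,2*np.pi,120)
    ext=[]
    for m in ms:
        y,x=np.nonzero(m); ext.append([x.min()-.5,x.max()+.5,y.min()-.5,y.max()+.5])
    def r(p):
        o=[]
        for c,e in zip(cs,ext):
            q=proj(c,np.vstack([np.c_[p[0]+.058*np.cos(a),p[1]+.058*np.sin(a),0*a+zz] for zz in (z,z+.011)]))
            o+=[q[:,0].min()-e[0],q[:,0].max()-e[1],q[:,1].min()-e[2],q[:,1].max()-e[3]]
        return o
    s=least_squares(r,[.5,0],loss="soft_l1"); return s.x,np.round(r(s.x),1)
E
python3 - <<'E'
from h import *
T=manip.camera("top");S=manip.camera("side")
mt=orange(T["frame"],255,172,305,222);ms=orange(S["frame"],268,200,318,236)
print(mt.sum(),ms.sum())
print("lid both",lid_center([mt,ms],[T,S],.012)); print("top",lid_center([mt],[T],.012)); print("side",lid_center([ms],[S],.012))
pt=lambda L:(np.array(L)+.5)/6-.5+[180,168]
ps=lambda L:(np.array(L)+.5)/6-.5+[225,145]
P=np.array([[-.132,.045,.091],[-.132,-.045,.091],[-.001,.041,.091],[-.001,-.041,.091],[-.175,.040,.087],[-.175,-.040,.087]])
ut=pt([[143,143],[165,325],[420,110],[443,280],[46,162],[67,332]])
us=ps([[232,87],[85,137],[382,208],[237,264],[178,48],[40,98]])
def w(p,Q): 
    c,s=np.cos(p[2]),np.sin(p[2]); return np.c_[p[0]+c*Q[:,0]-s*Q[:,1],p[1]+s*Q[:,0]+c*Q[:,1],Q[:,2]]
for name,l in (("both",[(T,ut),(S,us)]),("top",[(T,ut)]),("side",[(S,us)])):
    s=least_squares(lambda p:np.concatenate([(proj(c,w(p,P))-u).ravel() for c,u in l]),[.5,.2,-1.5],loss="soft_l1")
    print("stand",name,s.x,np.round(s.fun,1).tolist(),"dish",w(s.x,np.array([[.086,0,0]])))
def ray(c,u,z):
    d=cv2.undistortPoints(np.array([[u]],float),c["K"],c["dist_coeffs"])[0,0]
    d=c["R"].T@np.r_[d,1]; o=-c["R"].T@c["t"]; return (o+d*(z-o[2])/d[2])[:2]
print("fin top",ray(T,pt([[682,151]])[0],.047))
print("fin side",ray(S,ps([[479,441]])[0],.047))
print("nuts",[ray(T,u,.075) for u in pt([[219,199],[293,206],[200,258]])])
for c,l in ((T,[(336,175),(393,176),(391,235),(334,233)]),(S,[(290,282),(342,257),(386,290),(332,320)])):
    q=np.array([ray(c,u,.004) for u in l]); print("mat",q.mean(0),np.linalg.norm(q-np.roll(q,1,0),axis=1))
E
```

```text
1245 9
lid both (array([ 0.51974149, -0.03739052]), array([  1.7,  -5.9,   0.7,  -0.9, -31.4,   4.3, -20.7,   3.5]))
top (array([ 0.51944088, -0.04303219]), array([ 3.6, -4. ,  0.8, -0.8]))
side (array([ 0.57710803, -0.05455964]), array([-10.5,  25. , -22.7,   1.2]))
stand both [ 0.51002386  0.04235477 -1.43400667] [0.2, -1.1, 0.5, -0.1, -0.2, -0.6, -0.2, -0.4, 2.0, -0.3, 1.9, -0.9, -0.6, -0.9, -1.6, -0.4, -1.4, -0.5, -1.2, -0.7, -0.6, 1.0, 0.0, 0.2] dish [[ 0.52175112 -0.04284189  0.        ]]
stand top [ 0.50826278  0.0439203  -1.43551786] [-0.4, -0.6, -0.1, 0.4, -0.7, 0.0, -0.8, 0.2, 1.4, 0.2, 1.3, -0.4] dish [[ 0.51986128 -0.04129399  0.        ]]
stand side [ 0.51232791  0.03977267 -1.42751394] [0.2, -0.7, -0.7, -0.1, -0.3, -0.2, 0.1, -0.3, 0.0, 1.3, 0.8, 0.6] dish [[ 0.52460807 -0.04534606  0.        ]]
fin top [ 0.53386446 -0.07806872]
fin side [ 0.5360946  -0.08167306]
nuts [array([0.50807768, 0.14579544]), array([0.50462192, 0.11019795]), array([0.4797184, 0.1546872])]
mat [ 0.50158384 -0.2986446 ] [0.17973326 0.18056979 0.18485941 0.17855233]
mat [ 0.50665361 -0.30117307] [0.14910647 0.16421005 0.14971937 0.16775478]
```

```bash
cat >> h.py <<'E'
from scipy.spatial.transform import Rotation as Ro
S=np.array([.510,.0424,-1.434])          # stand pose
def W(x,y,z): # stand -> world
    c,s=np.cos(S[2]),np.sin(S[2]); return np.array([S[0]+c*x-s*y,S[1]+s*x+c*y,z])
def rot(yaw,axis_ang=0,th=0): # tool down at yaw, then turned by th about level axis
    R=Ro.from_euler('xyz',[np.pi,0,yaw]); a=np.array([np.cos(axis_ang),np.sin(axis_ang),0])
    return Ro.from_rotvec(a*th)*R
eu=lambda R:R.as_euler('xyz')
BAR=None
def bar_pose(th,yaw,tilt0,back=.019,bar=None):
    "TCP pose holding the bar (level-world position bar) with tray at th"
    ya=S[2]+np.pi/2; piv=W(0,0,.03); b=np.array(bar); 
    b=piv+Ro.from_rotvec(th*np.array([np.cos(ya),np.sin(ya),0])).apply(b-piv)
    R=rot(yaw,ya,tilt0+th); return b+R.apply([0,0,back]),eu(R)
E
python3 - <<'E'
from h import *
T=manip.camera("top");C=manip.camera("side")
pt=lambda L:(np.array(L)+.5)/6-.5+[180,168]
ps=lambda L:(np.array(L)+.5)/6-.5+[225,145]
a=np.linspace(0,2*np.pi,180)
et=np.r_[pt([[485,65]])[0],pt([[713,296]])[0]]; es=np.r_[ps([[287,360]])[0],ps([[540,532]])[0]]
def r(p,l):
    o=[]
    for c,e in l:
        q=proj(c,np.vstack([np.c_[p[0]+.058*np.cos(a),p[1]+.058*np.sin(a),0*a+z] for z in (.012,.023)])); o+=[q.min(0)-e[:2],q.max(0)-e[2:]]
    return np.concatenate(o)
for l in ([(T,et),(C,es)],[(T,et)],[(C,es)]):
    s=least_squares(r,[.52,-.04],args=(l,)); print("lid",s.x,np.round(s.fun,1))
def tri(ut,us): 
    s=least_squares(lambda X:np.r_[(proj(T,X)-ut).ravel(),(proj(C,X)-us).ravel()],[.5,.1,.08]); return s.x.round(4),s.fun.round(1)
b=[tri(pt([u])[0],ps([v])[0]) for u,v in (([48,162],[178,50]),([67,332],[42,100]))]
print("bar ends",b); print("bar model",W(-.175,0,.085))
print("gate",[tri(pt([u])[0],ps([v])[0]) for u,v in (([420,110],[382,208]),([443,280],[237,264]))],W(0,0,.091))
print("rear wall",[tri(pt([u])[0],ps([v])[0]) for u,v in (([143,143],[232,87]),([165,325],[85,137]))],W(-.132,0,.091))
print("fin",tri(pt([[682,151]])[0],ps([[479,441]])[0]))
bar=W(-.175,0,.085)
for yaw in (.137,.137-np.pi):
    for t0 in (-.7,-.5,):
        print(yaw,t0,[None if (q:=manip.inverse_kinematics(*bar_pose(th,yaw,t0,bar=bar))) is None else q.round(2).tolist() for th in (0,.5,1.)])
E
```

```text
lid [ 0.52468771 -0.03831776] [ 0.1 -0.8  0.5 -0.9 -0.6 -0.1 -1.1  0.5]
lid [ 0.52203208 -0.03735344] [-0.2  0.1  0.2 -0.1]
lid [ 0.52724141 -0.0385903 ] [ 0.3 -0.2 -0.3  0.2]
bar ends [(array([0.5269, 0.225 , 0.0871]), array([ 0.3, -0.7, -0.8,  0. ])), (array([0.4464, 0.2154, 0.0839]), array([ 0.4, -0.8, -0.9, -0. ]))]
bar model [0.48613524 0.21576514 0.085     ]
gate [(array([0.5513, 0.0473, 0.09  ]), array([ 0.4, -0.8, -0.9,  0.1])), (array([0.47  , 0.0365, 0.0893]), array([ 0.3, -0.7, -0.7,  0. ]))] [0.51   0.0424 0.091 ]
rear wall [(array([0.5359, 0.1794, 0.0876]), array([ 0.3, -0.7, -0.9,  0. ])), (array([0.4496, 0.1679, 0.0884]), array([ 0.4, -0.9, -1. , -0. ]))] [0.49199915 0.17316685 0.091     ]
fin (array([ 0.5358, -0.079 ,  0.045 ]), array([ 0.3, -0.6, -0.6,  0. ]))
0.137 -0.7 [[0.72, 0.77, 1.79, -0.64, 1.11, 2.61], [0.4, 0.45, 1.94, -0.27, 0.82, 2.02], [-0.08, 0.37, 1.96, 0.37, 0.91, 1.11]]
0.137 -0.5 [[0.64, 0.68, 1.86, -0.55, 0.93, 2.48], [0.27, 0.42, 1.98, -0.0, 0.75, 1.7], [-0.2, 0.43, 1.95, 0.56, 1.02, 0.87]]
-3.004592653589793 -0.7 [[0.72, 0.77, 1.79, -0.64, 1.11, -0.53], [0.4, 0.45, 1.94, -0.27, 0.82, -1.12], [-0.08, 0.37, 1.96, 0.37, 0.91, -2.04]]
-3.004592653589793 -0.5 [[0.64, 0.68, 1.86, -0.55, 0.93, -0.66], [0.27, 0.42, 1.98, 0.0, 0.75, -1.44], [-0.2, 0.43, 1.95, 0.56, 1.02, -2.27]]
```

Both cameras agree on heights to about 2 mm. I take the stand at (0.5105, 0.045, yaw −1.438) and the fin at (0.536, −0.079), about 42 mm from the lid centre as it must be. Now I grip the fin and tilt the lid about its far edge.

```bash
sed -i 's/^S=.*/S=np.array([.5105,.045,-1.438])/' h.py
cat >> h.py <<'E'
FA=-1.25; FY=FA+np.pi; FIN=np.array([.5358,-.079])
def tilt_pose(th,tcp):
    "TCP pose with lid tilted th about the dish rim point opposite the fin"
    u=np.array([np.cos(FA),np.sin(FA),0]); y=FA+np.pi/2
    p=np.r_[FIN,.020]-u*.094
    Q=Ro.from_rotvec(-th*np.array([np.cos(y),np.sin(y),0]))
    return p+Q.apply(tcp-p),eu(rot(FY,y,-th))
def st(msg=""):
    o=manip.get_obs(); print(msg,round(o["clock"],2),o["position"].round(4),"F",o["force"].round(1),"w",round(o["gripper_width"],4),round(o["gripper_force"],1))
def snap(n,x0,y0,x1,y1,s,out):
    f=manip.camera(n)["frame"][y0:y1,x0:x1]; cv2.imwrite(out,cv2.resize(f,None,fx=s,fy=s,interpolation=cv2.INTER_CUBIC))
E
python3 - <<'E'
from h import *
d=[np.pi,0,FY]
manip.move_to([*FIN,.17],d); st()
manip.servo_line([*FIN,.027],velocity=.12); st("down")
manip.grasp(40); st("grasp")
tcp=np.r_[FIN,.027]
for th in (.09,.18,.27,.34):
    p,r=tilt_pose(th,tcp); manip.servo_line(p,r,velocity=.06); st(th)
snap("side",225,145,325,245,6,"pics/s1.png")
E
```

```text
3.03 [ 0.536  -0.0784  0.1701] F [-0.3  0.2 -0.5] w 0.0856 0.0
down 4.38 [ 0.5362 -0.0791  0.0276] F [ 0.6 -0.2 -0.1] w 0.0853 0.0
grasp 5.05 [ 0.5359 -0.079   0.0272] F [-1.6  0.4  5.1] w 0.0089 40.5
0.09 5.38 [ 0.5353 -0.0773  0.0354] F [ 0.   0.6 -0. ] w 0.0089 39.6
0.18 5.74 [ 0.5349 -0.0761  0.0435] F [ 0.2  0.9 -0.1] w 0.009 39.8
0.27 6.11 [ 0.5341 -0.0739  0.0515] F [-1.6  1.9  1.8] w 0.0095 39.9
0.34 6.42 [ 0.5333 -0.0716  0.0576] F [-0.9  0.7  1.3] w 0.0092 39.9
```

View pics/s1.png

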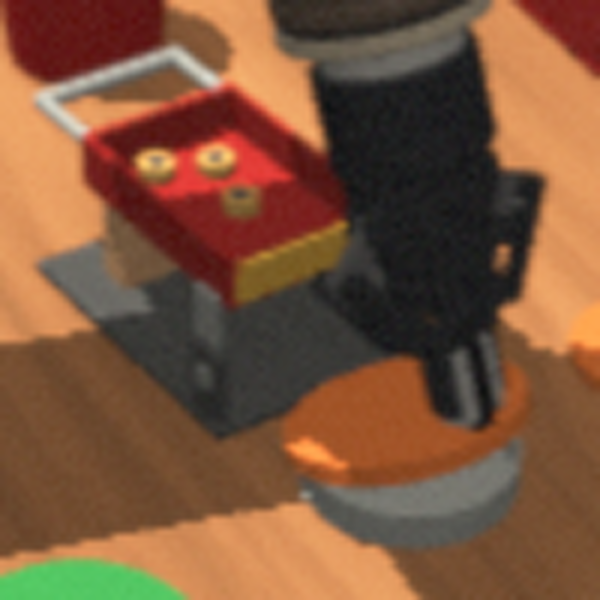

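The lid's fin edge is well up at (470,400) in the crop, and the opposite edge still rests on the dish at (300,465). Now I lift it clear level, carry it low to the mat and lay it down.

```bash
cat >> h.py <<'E'
U=np.array([np.cos(FA),np.sin(FA)]); MAT=np.array([.503,-.299])
def lower(z0,z1,fmax,step=.001):
    "lower straight until the upward force rises by fmax"
    p=manip.get_obs()["position"]; f0=manip.get_obs()["force"][2]; z=z0
    while z>z1:
        z-=step; manip.servo_line([p[0],p[1],z],velocity=.03)
        if manip.get_obs()["force"][2]-f0>fmax: break
    return z
E
python3 - <<'E'
from h import *
d=[np.pi,0,FY]
p=manip.get_obs()["position"]
manip.servo_line([p[0],p[1],.055],d,velocity=.03); st("level")
g=MAT+U*.042
manip.servo_line([*g,.045],d,velocity=.12); st("over mat")
manip.servo_line([*g,.022],d,velocity=.05); print(lower(.022,.017,1.5)); st("low")
snap("top",180,130,410,270,3,"pics/t2.png")
E
```

```text
level 7.44 [ 0.5333 -0.072   0.0549] F [ 0.2  0.3 -0.6] w 0.0095 39.6
over mat 9.82 [ 0.5163 -0.3385  0.045 ] F [ 0.3 -0.1 -0.6] w 0.0089 39.6
0.018999999999999996
low 11.18 [ 0.5163 -0.3389  0.0192] F [-1.3  0.6  3. ] w 0.0093 40.1
```

View pics/t2.png

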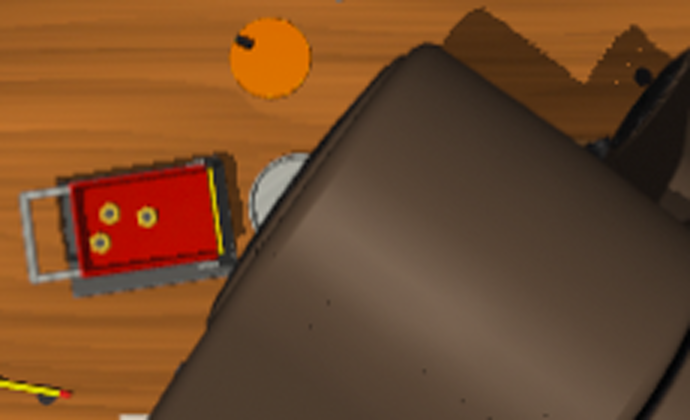

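The lid touched the mat at the expected height (TCP 0.019 m), and the open dish shows at (285,190) in the crop. I release the lid and go for the gate.

Run:
```python
from h import *
p=manip.get_obs()["position"]
manip.open_gripper(); st("open")
manip.servo_line([p[0],p[1],.12],velocity=.15)
gy=S[2]+np.pi; d=[np.pi,0,gy]
manip.move_to(W(-.030,0,.15),d); manip.grasp(20)
snap("top",180,130,410,270,3,"pics/t3a.png")
manip.servo_line(W(-.030,0,.078),velocity=.12); st("in tray")
for x,z in ((-.012,.078),(0,.078),(.009,.077),(.013,.072)):
    manip.servo_line(W(x,0,z),velocity=.05); st((x,z))
manip.servo_line(W(.013,0,.10),velocity=.1); 
manip.servo_line(W(.017,0,.10),velocity=.1); manip.servo_line(W(.017,0,.076),velocity=.08); st("above")
print(lower(.076,.0665,8)); st("pressed")
manip.servo_line(W(.017,0,.12),velocity=.15)
manip.servo_line(W(-.06,0,.20),velocity=.2); st()
snap("side",225,145,385,325,3,"pics/s3.png")
```

```text
open 11.96 [ 0.5162 -0.3388  0.019 ] F [-0.4  1.2 -0.2] w 0.0857 0.0
in tray 15.88 [0.5068 0.0748 0.0783] F [-0.4  0.1  0.4] w -0.0001 0.0
(-0.012, 0.078) 16.39 [0.509  0.0565 0.0781] F [ 0.1  0.5 -0.8] w 0.0001 0.0
(0, 0.078) 16.78 [0.5105 0.0447 0.078 ] F [ 0.5 -0.2 -0.4] w 0.0002 0.0
(0.009, 0.077) 17.12 [0.5117 0.0358 0.077 ] F [-0.5 -1.3 -0.4] w 0.0 0.0
(0.013, 0.072) 17.39 [0.5121 0.0319 0.0717] F [-1.  -0.2 -0.8] w 0.0001 0.0
above 18.52 [0.5124 0.0282 0.0756] F [-0.2  0.1 -0.1] w -0.0001 0.0
0.06599999999999999
pressed 21.02 [0.5126 0.0282 0.0667] F [-4.  -0.6 20.3] w -0.0001 10.0
 22.24 [0.502  0.1041 0.199 ] F [ 1.3  0.2 -0.6] w 0.0002 0.0
```

View pics/s3.png

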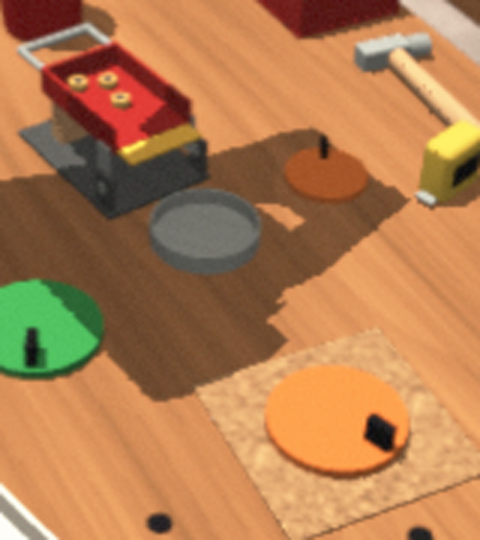

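The gate lies all the way down (135–195,145; end-stop contact at floor height). The lid sits in the middle of the mat at (338,418), and the nuts are still in the tray. Now the bar: I grip it with the tool leaning back so the fingers clear the rear wall.

```bash
cat >> h.py <<'E'
BAR=np.array([.487,.219,.085]); BY=S[2]-np.pi/2; T0=-.7
E
python3 - <<'E'
from h import *
manip.open_gripper()
p,r=bar_pose(0,BY,T0,back=-.10,bar=BAR); manip.move_to(p,r); st("pre")
snap("side",205,105,325,225,5,"pics/s4a.png")
p,r=bar_pose(0,BY,T0,bar=BAR); manip.servo_line(p,r,velocity=.12); st("at bar")
manip.grasp(25); st("grasp"); manip.dwell(.1); st()
snap("side",205,105,325,225,5,"pics/s4.png")
E
```

```text
pre 24.12 [0.4786 0.282  0.1617] F [0.9 0.1 0.3] w 0.0854 0.0
at bar 25.31 [0.4889 0.2074 0.0709] F [ 0.2  1.  -0.4] w 0.0854 0.0
grasp 25.98 [0.4886 0.2072 0.0703] F [-1.3  4.  -1.7] w 0.0092 24.4
 26.08 [0.4886 0.2072 0.0704] F [-1.3  4.8 -1.5] w 0.0093 24.5
```

View pics/s4.png

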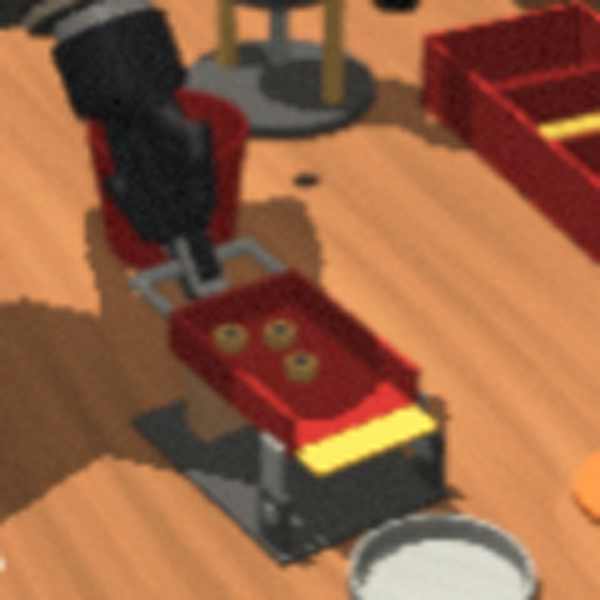

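The fingers hold the bar at (205,270), with 9 mm opening and small side force; the gate is flat. Now I tip the tray slowly.

Run:
```python
from h import *
o=manip.get_obs()["position"]-bar_pose(0,BY,T0,bar=BAR)[0]; print(o)
for th in np.r_[.12,.24,.34,.42,.5,.58,.66,.74,.82,.9,.96]:
    p,r=bar_pose(th,BY,T0,bar=BAR); manip.servo_line(p,r,velocity=.055)
    f=manip.get_obs()["force"]
    st(round(th,2))
    if np.linalg.norm(f)>25: break
manip.dwell(.4)
snap("side",205,125,325,245,5,"pics/s5.png")
```

```text
[ 2.03642632e-05  2.84636859e-04 -1.06072558e-04]
0.12 26.65 [0.4896 0.2009 0.0901] F [-0.6  4.6 -0.5] w 0.0088 24.6
0.24 27.17 [0.4907 0.1927 0.1081] F [1.7 3.6 0.2] w 0.0087 24.6
0.34 27.62 [0.4919 0.1843 0.1224] F [ 4.4  1.7 -1.6] w 0.0089 24.5
0.42 28.02 [0.493  0.1765 0.1332] F [ 6.5 -1.2 -4.2] w 0.0089 24.7
0.5 28.41 [0.4942 0.1678 0.1434] F [ 8.5 -1.4 -4.9] w 0.0092 24.8
0.58 28.8 [0.4955 0.1583 0.1528] F [ 9.  -1.8 -5.6] w 0.0091 24.8
0.66 29.19 [0.497  0.1481 0.1615] F [ 9.  -2.4 -8.4] w 0.009 24.8
0.74 29.58 [0.4985 0.1373 0.1692] F [10.  -2.8 -9.7] w 0.0092 24.9
0.82 29.98 [0.5001 0.1258 0.1761] F [ 11.6  -3.  -12.4] w 0.0091 24.9
0.9 30.37 [0.5019 0.1138 0.182 ] F [ 11.9  -2.3 -13. ] w 0.0091 25.0
0.96 30.7 [0.5031 0.1047 0.1858] F [ 11.9  -2.6 -14. ] w 0.0089 25.0
```

View pics/s5.png

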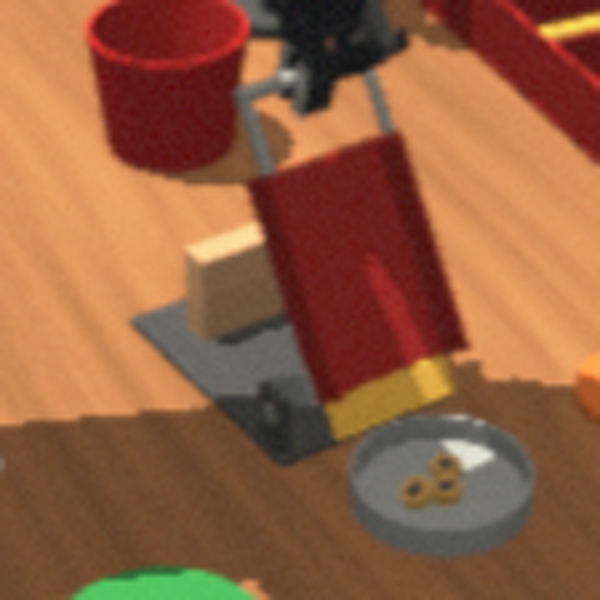

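All three nuts are in the dish at (415–445,465–490) and the tray is empty. I lower the tray the same way, release the bar and go for the lid.

Run:
```python
from h import *
for th in np.r_[.8,.64,.48,.32,.18,.08,.03,0]:
    p,r=bar_pose(th,BY,T0,bar=BAR); manip.servo_line(p,r,velocity=.07 if th>.1 else .03)
st("level"); manip.dwell(.2); st()
manip.open_gripper(); st("open")
p,r=bar_pose(0,BY,T0,back=-.12,bar=BAR); manip.servo_line(p,r,velocity=.15); st("off")
snap("side",225,145,385,325,3,"pics/s6.png")
c=manip.camera("side"); cv2.imwrite("pics/side6.png",c["frame"]); cv2.imwrite("pics/top6.png",manip.camera("top")["frame"])
```

```text
level 35.23 [0.4885 0.2074 0.0698] F [ 2.9  5.9 -0.3] w 0.009 26.3
 35.42 [0.4885 0.2073 0.0701] F [ 1.9  5.5 -1.1] w 0.0088 26.4
open 36.15 [0.4886 0.2068 0.0705] F [-0.1  0.7  0.2] w 0.0852 0.0
off 37.23 [0.4765 0.2949 0.1762] F [ 0.8 -0.6 -0.3] w 0.0852 0.0
```

View pics/s6.png

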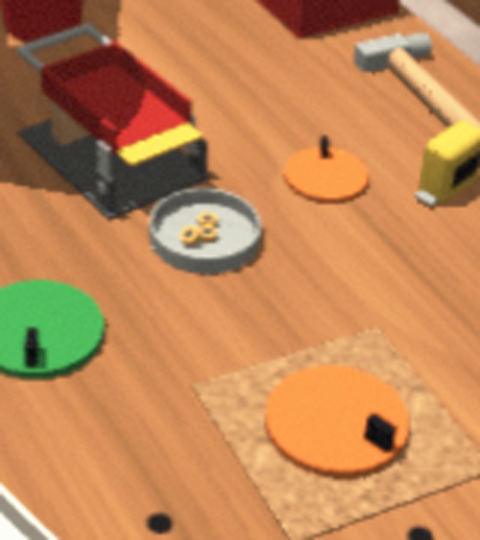

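The tray is level, the gate is still down, and all three nuts are in the dish at (205,230) in the crop; the lid is at (338,420). My picture allowance is used up, so I check the dish and lid positions numerically.

Run:
```python
from h import *
T=manip.camera("top");C=manip.camera("side")
a=np.linspace(0,2*np.pi,180)
def fit(l,R,zs,x0):
    def r(p):
        o=[]
        for c,e in l:
            q=proj(c,np.vstack([np.c_[p[0]+R*np.cos(a),p[1]+R*np.sin(a),0*a+z] for z in zs])); o+=[q.min(0)-e[:2],q.max(0)-e[2:]]
        return np.concatenate(o)
    s=least_squares(r,x0); return s.x.round(4),s.fun.round(1)
sc=lambda x0,y0,x1,y1:(np.array([x0,y0,x1,y1])+.5)/3-.5+np.array([225,145,225,145])
def ext(m,box):
    x0,y0,x1,y1=box; k=m[y0:y1,x0:x1]; n,l,s,_=cv2.connectedComponentsWithStats(k.astype(np.uint8)); i=1+s[1:,4].argmax(); x,y,w,h,A=s[i]
    return np.array([x+x0-.5,y+y0-.5,x+w+x0-.5,y+h+y0-.5]),A
h=cv2.cvtColor(T["frame"],cv2.COLOR_BGR2HSV)
de,A1=ext(h[...,1]<80,(258,172,308,225)); print("dish top",de,A1)
print("dish: top",fit([(T,de)],.052,(0,.02),[.52,-.04]),"side",fit([(C,sc(149,190,262,271))],.052,(0,.02),[.52,-.04]))
le,A2=ext((h[...,1]>215)&(h[...,2]>150),(338,178,390,232)); print("lid top",le,A2)
print("lid: top",fit([(T,le)],.058,(.004,.015),[.5,-.3]),"side",fit([(C,sc(265,365,410,475))],.058,(.004,.015),[.5,-.3]))
print("expected dish",FIN-U*.042,"lid",np.array([.5162,-.3388])-U*.042)
```

```text
dish top [262.5 180.5 296.5 215.5] 831
dish: top (array([ 0.5215, -0.0376]), array([-0.2,  0.2,  0.2, -0.2])) side (array([ 0.5254, -0.0404]), array([ 0.2, -1.1, -0.1,  1. ]))
lid top [345.5 185.5 382.5 223.5] 1044
lid: top (array([ 0.5014, -0.2982]), array([-0.4,  0.1,  0.4, -0.1])) side (array([ 0.5062, -0.2982]), array([ 0.1, -0.8, -0.1,  0.7]))
expected dish [ 0.52255646 -0.03914265] lid [ 0.50295646 -0.29894265]
```

The dish at (0.523, −0.039) and the lid at (0.504, −0.298) agree with the poses I used, within 1 mm. I put the lid back along the same path.

Run:
```python
from h import *
d=[np.pi,0,FY]; g=np.array([.5162,-.3388])
manip.move_to([*g,.15],d); manip.servo_line([*g,.0195],velocity=.1); st("at fin")
manip.grasp(40); st("grasp")
manip.servo_line([*g,.048],velocity=.06)
manip.servo_line([*FIN,.048],velocity=.12); st("over dish")
manip.servo_line([*FIN,.033],velocity=.04); st("skirt round rim")
print(lower(.033,.0255,1.5)); st("down")
T=manip.camera("top");C=manip.camera("side"); cv2.imwrite("pics/side7.png",C["frame"])
```

```text
at fin 41.24 [ 0.5166 -0.3391  0.0201] F [ 0.3 -0.1  0.3] w 0.0854 0.0
grasp 41.92 [ 0.5163 -0.3388  0.0196] F [-0.7  0.4  4.4] w 0.0088 40.2
over dish 44.87 [ 0.5358 -0.0794  0.048 ] F [-0.3 -0.9 -0.3] w 0.0089 39.7
skirt round rim 45.39 [ 0.5356 -0.079   0.0327] F [ 0.5  0.4 -0.6] w 0.0091 39.7
0.026999999999999996
down 46.89 [ 0.5357 -0.079   0.0276] F [-3.  -0.6 12.9] w 0.009 41.7
```

The lid came down to the closed height (skirt edge at about 12 mm) with firm contact. I release it, retreat and check.

Run:
```python
from h import *
manip.open_gripper(); st("open")
manip.servo_line([*FIN,.13],velocity=.12); manip.move_to([.45,-.25,.25],[np.pi,0,FY]); manip.dwell(.3)
T=manip.camera("top");C=manip.camera("side"); st("away")
a=np.linspace(0,2*np.pi,180)
h=cv2.cvtColor(T["frame"],cv2.COLOR_BGR2HSV); 
for nm,c,thr in (("top",T,(258,172,304,222)),("side",C,(268,200,322,240))):
    h=cv2.cvtColor(c["frame"],cv2.COLOR_BGR2HSV); x0,y0,x1,y1=thr
    for s0,v0 in ((215,150),(160,200)):
        m=((h[...,1]>s0)&(h[...,2]>v0)&(h[...,0]<17))[y0:y1,x0:x1].astype(np.uint8)
        n,l,s,_=cv2.connectedComponentsWithStats(m)
        if n<2: continue
        x,y,w,hh,A=s[1+s[1:,4].argmax()]; print(nm,x+x0-.5,y+y0-.5,x+w+x0-.5,y+hh+y0-.5,A)
    q=proj(c,np.vstack([np.c_[.5230+.058*np.cos(a),-.039+.058*np.sin(a),0*a+z] for z in (.012,.023)])); print(" exp",q.min(0),q.max(0))
cv2.imwrite("pics/side8.png",C["frame"])
b=cv2.imread("pics/side0.png"); e=cv2.absdiff(b,C["frame"]).max(2)[205:235,268:320]; print("diff to start in lid area",e.mean(),(e>60).sum())
```

```text
open 47.72 [ 0.5356 -0.079   0.027 ] F [ 0.3 -0.7  0.5] w 0.0854 0.0
away 50.02 [ 0.4502 -0.2495  0.2497] F [ 0.2 -0.   0. ] w 0.0858 0.0
top 261.5 178.5 291.5 197.5 282
top 262.5 179.5 290.5 194.5 249
 exp [260.76468437 178.15242461] [299.1570682  216.54343582]
side 271.5 204.5 313.5 222.5 469
 exp [271.40945418 204.80434093] [313.07101238 234.0271537 ]
diff to start in lid area 33.14038461538462 408
```

Run:
```python
from h import *
manip.movej([-1.2,.48,1.596,0,1.065,0]); manip.dwell(.2)
b=cv2.imread("pics/side0.png"); C=manip.camera("side")["frame"]; st()
e=cv2.absdiff(b,C).max(2)
print("lid region diff",e[205:235,268:320].mean(),(e[205:235,268:320]>60).sum())
g=lambda f:cv2.cvtColor(f,cv2.COLOR_BGR2GRAY)[200:240,265:322].astype(np.float32)
print("shift px",cv2.phaseCorrelate(g(b),g(C)))
```

```text
51.73 [ 0.2643 -0.594   0.2317] F [-0.2  1.  -0.1] w 0.0857 0.0
lid region diff 86.10512820512821 562
shift px ((-0.2520196669488328, -0.015375361552180777), 0.5897925504048666)
```

Run:
```python
from h import *
manip.movej([1.207,.48,1.596,0,1.065,-.047]); manip.dwell(.2); st()
for n,(x0,y0,x1,y1) in (("side",(265,200,322,240)),("top",(255,172,305,225))):
    b=cv2.imread(f"pics/{n}0.png"); C=manip.camera(n)["frame"]; cv2.imwrite(f"pics/{n}9.png",C)
    e=cv2.absdiff(b,C).max(2)[y0:y1,x0:x1]; g=lambda f:cv2.cvtColor(f,cv2.COLOR_BGR2GRAY)[y0:y1,x0:x1].astype(np.float32)
    print(n,e.mean(),(e>60).sum(),cv2.phaseCorrelate(g(b),g(C)))
```

```text
56.12 [0.2031 0.6177 0.2315] F [-0.2 -0.1  0.6] w 0.0856 0.0
side 4.956578947368421 14 ((-0.15288638915541597, 0.1957542920145272), 1.0513691862424215)
top 9.853962264150944 174 ((0.40185916808743016, 0.5275121672836747), 0.5324402148635299)
```

```bash
python3 -c "
from bench import manip
print(manip.finish_job())"
```

```text
the job is handed in; nothing more can be done
None
```

The job is handed in at about 56 s on the robot's clock: the three nuts are in the dish, the tray is level with its gate down, and the lid is back on the dish within about 1.5 mm of its starting place; the bench's answer gave no verdict.

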